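# Index the boot belt one turn and latch the handwheel

### The arm

A 7-joint arm with a two-finger parallel gripper is mounted at the origin on the work surface. World frame = base frame: x ahead of the robot, y to its left, z up, the work surface at z = 0. Lengths are in m, angles in rad, forces in N, time in s.
With the tool pointing down it reaches from about 0.425 to 0.875 m from the base axis. Payload 4.7 kg.
Tool frame: the origin (TCP) lies at the very end of the fingers, on their centre line; the grasp point (between the pads) lies 19 mm behind it; x points along the fingers, z is the direction in which the jaws open and shut, and the axes are right-handed (so a half turn about x gives the same grasp; the last joint's range is limited). The gripper opens to 85 mm and grips with 20 to 120 N. Pads are 22 mm wide; open, the fingers measure 114 mm over their backs; the gripper's body (76 mm by 85 mm) begins 54 mm behind the grasp point. The pads swing forward as they close: fully open they stand 13 mm farther back than shut.
Start: joints at [-1.155, 0.321, -0.07, 1.45, 0.023, 1.371, -0.057], TCP at [0.254, 0.598, 0.231] pointing down, gripper open.
Joint ranges: [-2.86, 2.86], [-0.3, 2.09], [-1.38, 1.24], [0.06, 2.45], [-1.56, 4.7], [0.09, 2.05], [-2.69, 2.69]. Speed limits (rad/s): [2.57, 2.57, 3.14, 3.14, 3.14, 3.14, 3.14].

### API

Orientations are given as a rotation vector (axis times angle).
In Python, from cell import get_state, capture, hand_in gives the robot as it stands. The module is installed in compiled form; this text tells all that it offers.
- The arm moves only by the tool apply_moves, never from a script. Its argument "steps" is a list of rows, each a list of 6 numbers: the shift along the world's x, y, z as a fraction of full scale, then the turn, a rotation vector about the world's x, y, z as a fraction of full scale. A call has 1 to 5 rows; each row shifts and turns the commanded pose from where the row before left it; what a row does not reach is not made up. Full scale, the value 1, is 1000 mm for a shift and 1.5 rad for a turn. A row lasts 1/10 s, in which the tool goes at most 50 mm and 8.59 degrees, less where a joint would pass 70% of its speed; a pose out of reach is approached as far as the arm can. A call with a number of a shift or a turn outside -1 to 1 is refused whole. A call with a gripper value outside its range is refused whole. "gripper" is the closure, from -1 (fully open) to 1 (shut), so that 0 is half open, set as the call begins (left out, the last holds). The fingers move at their own pace and stop on an object; the grip force is fixed at half the most. Time passes only in rows, so rows that do not move let the fingers close. It gives the time, the measured TCP pose, the force and the opening at its end, in the units of the state.
- get_state(): the state, without advancing time (a new reading comes with each control period).
- capture(name): name is "scene" or "top" or "wrist"; returns a dict with "img" (420x560x3 uint8, red, green, blue), "fx", "fy", "cx", "cy" (pixels), "origin" and "attitude" of the camera in the world. Camera axes: x right, y down, z forward; pixel columns grow to the right and rows downward; lengths in m; the calibration is good to about 2 mm. A picture is of the moment at which its call begins. There is no depth.
- hand_in(): hands the job in, once; it reports no verdict.
The state is a dict: "time": time; "qpos": joint angles; "joint_velocities": joint speeds; "effort": joint torques, N m; "ee_pos": TCP position; "tool_rot": TCP orientation; "ft_force": force on the tool from outside, world axes, zero at the start; "wrist_torque": the same for the moment, N m; "gripper_width": finger opening in m.
Only numpy, scipy, OpenCV 4.12 (cv2) and the standard library are available. Lean on these libraries where they do the work, as an engineer would, in place of code of your own. Each camera call takes 0.05 s, during which the arm holds its last target. There are 200 camera calls.

### The job

Move the boot belt on: turn the handwheel anticlockwise (seen from above) through at least one whole turn, going on until the fork on its rim stands in line with the latch post (its first pass, soon after the start, is not yet a whole turn). Leave the latch up until the fork has come round; then swing the latch bar over and press it right down into the fork, so that the wheel is locked. Let go and do not disturb the other things on the bench.

Things in the scene. Friction and masses are not known exactly. Their poses are not given: they have to be found in the camera images.
- drive: The fixed bench-top belt with its hand drive: a white-painted gearbox (190 x 190 mm, 60 mm high) carries a level steel handwheel, with the green boot belt beyond it. Origin on the bench under the wheel's axis; x points away from the robot, square to the belt (within 0.2 rad of world x), y along the belt to the latch post, z up.
- wheel_axis (a point): Point on the handwheel's upright axis at the top of its rim, 95 mm above the bench; frame as body drive. The wheel is a plain steel rim 250 mm over all with three thin spokes and a wider crank spoke, on which the black knob stands.
- knob (a point): Middle of the black crank knob, 95 mm from the wheel's axis, 130 mm above the bench. A round upright grip 22 to 28 mm across, from 97 to 151 mm above the bench. It spins freely on its pin: fingers closed on it need not turn with the wheel. It stands straight across the wheel from the fork. The frame turns with the wheel: -y points from axis to knob.
- fork (a point): Middle of the slot of the fork on the wheel's rim, 120 mm from the axis, 111 mm above the bench. Two upright prongs 24 mm apart, flaring outward at the top to about 40 mm, tips 134 mm above the bench; the slot runs radially. The latch bar drops into it.
- wheel (a joint): Handwheel angle in rad, growing anticlockwise from above. The fork is under the latch at 0 and, a whole turn later, at 6.283. Starts at -1.0 to -0.15, the fork short of the latch. Needs about 2.5 N at the knob, stays where left; stops at -1.4 and 7.2. A turn moves the boots on the belt 126 mm along y of body drive, clear of the wheel.
- latch_hinge (a point): Hinge of the drop latch, between two steel plates 200 mm from the wheel's axis along y of body drive (to the robot's left), 110 mm above the bench. The hinge pin runs along x of body drive.
- latch_grip (a point): Middle of the T cross-bar at the latch's free end: 14 mm thick, 46 mm long, parallel to the hinge pin, 115 mm from the hinge. A steel bar 10 mm wide, 12 mm deep joins it to the hinge. Open, it is about 220 mm above the bench, leaning away from the wheel; closed, it lies over the wheel, 110 mm above the bench, 85 mm from the axis.
- latch (a joint): Latch bar's angle above level, rad: 0 closed (level, home on its stop, in the fork if that is there), 1.57 upright, start 1.6 to 1.9 (leaning back from the wheel), stop 2.0. Stiff hinge: stays where left, needs about 1 N at the cross-bar, must be pushed right down. A prong under the bar blocks it; if the fork is slightly off, its flares guide the bar in.
- tape_roll: A roll of paper tape standing on its end, 72 mm across, 45 mm high, loose, right of the gearbox, near the belt; origin at its underside's middle. A bystander: leave it alone.
- labels: A small stack of labels, 75 x 55 mm, 32 mm high, loose, left of the gearbox, on the robot's side of the latch post; origin at its underside's middle. A bystander: leave it alone.
- pot: An open steel pot, 150 mm across, 100 mm high, loose, farther right; origin at its underside's middle. A bystander: leave it alone.
- bottle: A clear bottle with a red cap, 62 mm across, 190 mm high, loose, farther left; origin at its underside's middle. A bystander: leave it alone.
- tin: A plain metal tin, 72 mm across, 90 mm high, loose, left, beyond the latch post; origin at its underside's middle. A bystander: leave it alone.
- brush: A wooden-handled brush lying on the bench, loose, right, near the robot; origin under the brush. A bystander: leave it alone.
- driver: A screwdriver lying on the bench near the gearbox, loose, between gearbox and robot; origin at its underside's middle. A bystander: leave it alone.

How it is judged:
By the outcome, as a careful person would: the job done as asked, in the order asked, and still so for the second after the job is handed in, with the robot touching nothing.
It also fails if it takes over 72 s, if anything falls off the work surface, if the arm or the gripper's body presses on something with over 40 N, if the wrist force passes 120 N, or if a joint passes its speed limit or range.

## Working session

There is one attempt and no reset: what is moved stays moved. The work goes in short steps, Python scripts to look and compute and a tool call to move; the robot and the scene stay as the last step left them, time stands still between calls to the robot, and variables do not carry over. Pictures are saved under pics/ and viewed, about 8 in all and at most 12, crops included, and the job is handed in when it is done.

Besides the shell and the picture viewer there is one more tool, called after "Call:" as name(argument=value, ...), one argument or row to a line, values as JSON. apply_moves: Moves the arm, as the interface text tells. Shift numbers are shares of 1000 mm and turn numbers shares of 1.5 rad, none past 1 either way. Its arguments: {"type":"object","properties":{"steps":{"type":"array","items":{"type":"array","items":{"type":"number","minimum":-1,"maximum":1}}},"gripper":{"type":"number"}},"required":["steps"]}

```bash
mkdir -p pics
cat > h.py <<'E'
import numpy as np,cv2
from cell import get_state,capture,hand_in
from scipy.spatial.transform import Rotation as R
def cam(c):
    a=np.array(c["attitude"],float)
    return (R.from_rotvec(a).as_matrix() if a.size==3 else a.reshape(3,3)), np.array(c["origin"])
def pix2z(c,u,v,z):
    M,o=cam(c); d=M@np.array([(u-c["cx"])/c["fx"],(v-c["cy"])/c["fy"],1]); return o+d*(z-o[2])/d[2]
def proj(c,p):
    M,o=cam(c); q=M.T@(np.array(p)-o); return np.array([c["fx"]*q[0]/q[2]+c["cx"],c["fy"]*q[1]/q[2]+c["cy"]])
def snap(n,f):
    c=capture(n); cv2.imwrite("pics/"+f,c["img"][:,:,::-1]); return c
E
python3 - <<'E'
from h import *
import pickle
for n in("top","scene"):
    c=snap(n,n+"0.png"); pickle.dump(c,open(n+"0.pkl","wb")); print(n,{k:c[k] for k in c if k!="img"})
s=get_state();print(s)
E
```

```text
top {'fx': 544.4887914362323, 'fy': 544.4887914362323, 'cx': 278.55164805109007, 'cy': 206.2664082470394, 'origin': array([0.32620489, 0.01802522, 1.38377964]), 'attitude': array([-2.16104049,  2.10388085, -0.14078928])}
scene {'fx': 427.79780318710743, 'fy': 427.79780318710743, 'cx': 280.8345446799935, 'cy': 210.61162066514694, 'origin': array([1.17727515, 0.25092638, 0.99660343]), 'attitude': array([-1.57552647, -2.16562477,  0.72781142])}
{'time': 0.1, 'qpos': array([-1.15488793,  0.32181583, -0.0700923 ,  1.45157771,  0.02262477,
        1.3707865 , -0.05689717]), 'joint_velocities': array([ 0.00171321, -0.0008015 , -0.00245377, -0.00489169, -0.0009778 ,
       -0.00108576,  0.00207393]), 'effort': array([ 1.70832382e-04, -4.94878399e+01, -3.83654516e-01, -3.15210950e+01,
        1.31035812e-02,  7.45638215e-03, -1.10530524e-05]), 'ee_pos': array([0.2540607 , 0.5977608 , 0.23027705]), 'tool_rot': array([-0.90945085,  1.37436574,  0.90766097]), 'ft_force': array([ 0.52346011, -0.38020475, -1.76910194]), 'wrist_torque': array([-0.0236341 ,  0.02039976, -0.00362377]), 'gripper_width': 0.0856169591841736}
```

View pics/top0.png

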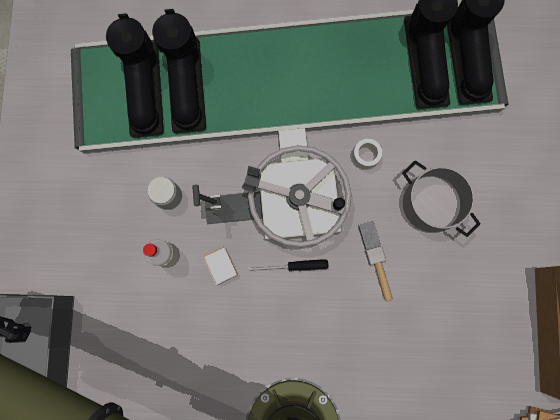

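View pics/scene0.png

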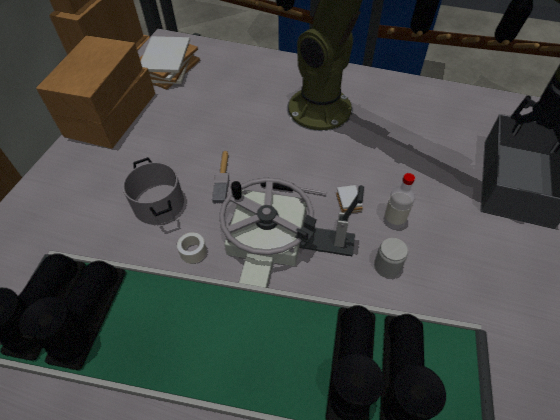

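Top view: wheel rim spans columns 248–350 and rows 147–246 (hub 299,195). The knob top is at (339,203), the fork at (251,179), the latch post near (213,203) and the T-bar at (197,195), leaning back. The scene view agrees. Next I'll turn these pixels into positions.

Run:
```python
from h import *
import pickle
t=pickle.load(open("top0.pkl","rb")); s=pickle.load(open("scene0.pkl","rb"))
im=t["img"]; cv2.imwrite("pics/crop.png",cv2.resize(im[135:275,180:380][:,:,::-1],None,fx=4,fy=4,interpolation=cv2.INTER_CUBIC))
f=lambda *a:np.round(pix2z(*a),4)
print("axis rim",f(t,299,196.5,.09)); print("knob top",f(t,339,203.5,.151)); print("fork",f(t,251.5,179,.125)); print("T",f(t,197,195,.22))
print("scene hub",f(s,266,214,.1),"knob top",f(s,236,185,.151),"T",f(s,360,191,.225))
print("pot",f(t,437,199,.1),"roll",f(t,368,153,.045),"tin",f(t,162,191,.09),"bottle",f(t,151,250,.19),"labels",f(t,220,266,.032),"driver",f(t,290,267,.02), f(t,328,264,.02),"brush",f(t,370,235,.02))
```

```text
axis rim [ 0.5496 -0.001   0.09  ]
knob top [ 0.5251 -0.0919  0.151 ]
fork [0.5826 0.1124 0.125 ]
T [0.5249 0.2227 0.22  ]
scene hub [0.5641 0.0022 0.1   ] knob top [ 0.5346 -0.0884  0.151 ] T [0.5201 0.2234 0.225 ]
pot [ 0.55   -0.3289  0.1   ] roll [ 0.6728 -0.1728  0.045 ] tin [0.5548 0.3312 0.09  ] bottle [0.4047 0.3232 0.19  ] labels [0.3802 0.1896 0.032 ] driver [0.383  0.0163 0.02  ] [ 0.393 -0.078  0.02 ] brush [ 0.4683 -0.1821  0.02  ]
```

View pics/crop.png

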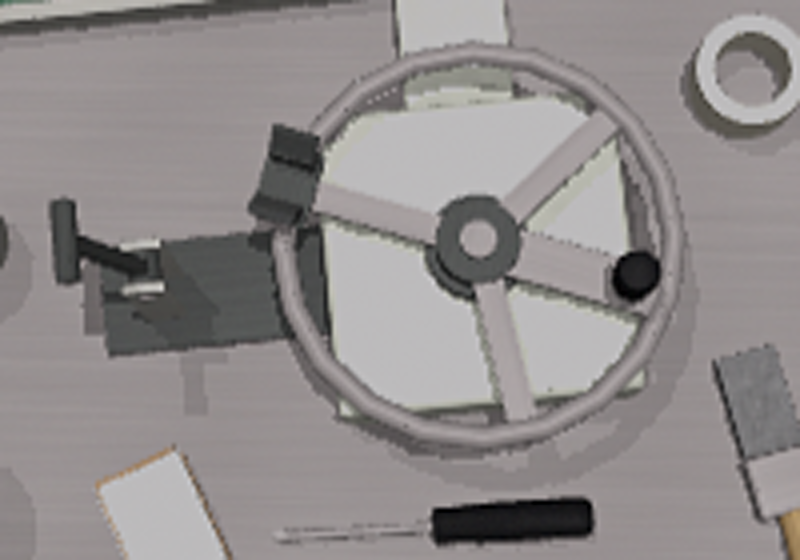

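The crop agrees with this: knob (339,203.8) and fork (251,179) are 212 mm apart (expected 215), the latch plates are at (215,202), and the axis is about (0.550, -0.001).

Run:
```python
from h import *
import pickle
t=pickle.load(open("top0.pkl","rb")); s=pickle.load(open("scene0.pkl","rb"))
f=lambda *a:np.round(pix2z(*a),4)
print("hinge",f(t,215,202,.115),"T",f(t,196,195.5,.225))
a,b=f(t,80,150.5,.06),f(t,507,104,.06); d=a-b; print("belt edge yaw",np.arctan2(-d[0],d[1]),a,b)
p,q=f(t,180+105/4,135+352/4,.01),f(t,180+335/4,135+330/4,.01); d=p-q; print("plate yaw",np.arctan2(-d[0],d[1]))
h=f(t,215,202,.115)-np.array([.5503,-.0013,0]); print("hinge yaw",np.arctan2(-h[0],h[1]),np.hypot(*h[:2]))
k=f(t,339,203.8,.151)-np.array([.5503,-.0013,0]); print("knob ang",np.arctan2(k[1],k[0]),np.hypot(*k[:2]))
st=get_state(); print(R.from_rotvec(st["tool_rot"]).as_matrix().round(3))
```

```text
hinge [0.5271 0.1976 0.115 ] T [0.5229 0.224  0.225 ]
belt edge yaw 0.13481481607153517 [0.6584 0.552  0.06  ] [ 0.8036 -0.5185  0.06  ]
plate yaw 0.12199392295810914
hinge yaw 0.11611682611282491 0.20024847065583296
knob ang -1.8489503618022027 0.09432550026371449
[[-0.001 -0.92   0.391]
 [-0.002  0.391  0.92 ]
 [-1.    -0.    -0.002]]
```

Call:
apply_moves(
  steps=[
    [0.018, -0.03, 0.02, 0, 0, 0],
    [0.018, -0.042, 0.016, 0, 0, 0],
    [0.018, -0.044, 0.014, 0, 0, 0],
    [0.018, -0.045, 0.01, 0, 0, 0],
    [0.018, -0.045, 0.01, 0, 0, 0],
  ],
)

```text
time: 0.6
ee_pos: [0.3447, 0.3902, 0.3015]
tool_rot: [-0.908, 1.373, 0.908]
ft_force: [1.0, 0.6, -0.6]
gripper_width: 0.0854
```

Call:
apply_moves(
  steps=[
    [0.018, -0.045, 0, 0, 0, 0],
    [0.018, -0.045, 0, 0, 0, 0],
    [0.018, -0.045, 0, 0, 0, 0],
    [0.018, -0.045, 0, 0, 0, 0],
    [0.018, -0.045, 0, 0, 0, 0],
  ],
)

```text
time: 1.1
ee_pos: [0.4344, 0.1652, 0.3011]
tool_rot: [-0.908, 1.373, 0.909]
ft_force: [1.0, -0.3, -0.5]
gripper_width: 0.0852
```

Call:
apply_moves(
  steps=[
    [0.018, -0.045, 0, 0, 0, 0],
    [0.018, -0.045, 0, 0, 0, 0],
    [0.018, -0.045, 0, 0, 0, 0],
    [0.018, -0.045, 0, 0, 0, 0],
    [0.018, -0.045, 0, 0, 0, 0],
  ],
)

```text
time: 1.6
ee_pos: [0.5244, -0.0596, 0.3012]
tool_rot: [-0.908, 1.372, 0.909]
ft_force: [0.8, -0.1, -0.2]
gripper_width: 0.0855
```

Call:
apply_moves(
  steps=[
    [0, -0.033, -0.02, 0, 0, 0],
    [0, 0, -0.05, 0, 0, 0],
    [0, 0, -0.05, 0, 0, 0],
    [0, 0, -0.04, 0, 0, 0],
    [0, 0, -0.024, 0, 0, 0],
  ],
)

```text
time: 2.1
ee_pos: [0.5217, -0.0906, 0.1136]
tool_rot: [-0.906, 1.377, 0.911]
ft_force: [-0.4, 0.8, 0.3]
gripper_width: 0.0853
```

Call:
apply_moves(
  steps=[
    [0, 0, 0, 0, 0, 0],
    [0, 0, 0, 0, 0, 0],
    [0, 0, 0, 0, 0, 0],
    [0, 0, 0, 0, 0, 0],
    [0, 0, 0, 0, 0, 0],
  ],
  gripper=1,
)

```text
time: 2.6
ee_pos: [0.5255, -0.0915, 0.1195]
tool_rot: [-0.91, 1.37, 0.906]
ft_force: [-0.9, -1.3, 5.3]
gripper_width: 0.0254
```

Run:
```python
from h import *
s=get_state(); print(s["gripper_width"],s["ft_force"],s["ee_pos"])
# circle plan, knob from -1.849 by 6.69 rad, C
C=np.array([.5503,-.0013]); n=35; a=-1.849+np.arange(n+1)*6.69/n
p=C+.095*np.c_[np.cos(a),np.sin(a)]
d=np.diff(p,axis=0).round(4)
for i in range(0,n,5): print([[x,y,0,0,0,0] for x,y in d[i:i+5].tolist()], p[min(i+5,n)].round(4))
snap("top","top1.png")
```

```text
0.02538577515038097 [-0.91402673 -1.32634964  5.26124293] [ 0.52550648 -0.09151767  0.11953787]
[[0.0178, -0.0033, 0, 0, 0, 0], [0.0181, 0.0002, 0, 0, 0, 0], [0.0178, 0.0036, 0, 0, 0, 0], [0.0168, 0.0069, 0, 0, 0, 0], [0.0151, 0.01, 0, 0, 0, 0]] [ 0.6099 -0.0753]
[[0.013, 0.0127, 0, 0, 0, 0], [0.0103, 0.0149, 0, 0, 0, 0], [0.0073, 0.0166, 0, 0, 0, 0], [0.004, 0.0177, 0, 0, 0, 0], [0.0006, 0.0181, 0, 0, 0, 0]] [0.6451 0.0046]
[[-0.0029, 0.0179, 0, 0, 0, 0], [-0.0062, 0.017, 0, 0, 0, 0], [-0.0093, 0.0155, 0, 0, 0, 0], [-0.0121, 0.0135, 0, 0, 0, 0], [-0.0145, 0.0109, 0, 0, 0, 0]] [0.6002 0.0796]
[[-0.0163, 0.008, 0, 0, 0, 0], [-0.0175, 0.0048, 0, 0, 0, 0], [-0.0181, 0.0014, 0, 0, 0, 0], [-0.018, -0.0021, 0, 0, 0, 0], [-0.0173, -0.0055, 0, 0, 0, 0]] [0.513  0.0861]
[[-0.0159, -0.0087, 0, 0, 0, 0], [-0.014, -0.0115, 0, 0, 0, 0], [-0.0115, -0.014, 0, 0, 0, 0], [-0.0087, -0.0159, 0, 0, 0, 0], [-0.0055, -0.0173, 0, 0, 0, 0]] [0.4574 0.0187]
[[-0.0021, -0.018, 0, 0, 0, 0], [0.0014, -0.0181, 0, 0, 0, 0], [0.0048, -0.0175, 0, 0, 0, 0], [0.008, -0.0163, 0, 0, 0, 0], [0.0109, -0.0145, 0, 0, 0, 0]] [ 0.4804 -0.0656]
[[0.0135, -0.0121, 0, 0, 0, 0], [0.0155, -0.0093, 0, 0, 0, 0], [0.017, -0.0062, 0, 0, 0, 0], [0.0179, -0.0029, 0, 0, 0, 0], [0.0181, 0.0006, 0, 0, 0, 0]] [ 0.5625 -0.0955]
```

The knob is gripped at 25.4 mm, within the given 22–28 mm. Now for the turn.

Call:
apply_moves(
  steps=[
    [0.0178, -0.0033, 0, 0, 0, 0],
    [0.0181, 0.0002, 0, 0, 0, 0],
    [0.0178, 0.0036, 0, 0, 0, 0],
    [0.0168, 0.0069, 0, 0, 0, 0],
    [0.0151, 0.01, 0, 0, 0, 0],
  ],
)

```text
time: 3.15
ee_pos: [0.6106, -0.0729, 0.1195]
tool_rot: [-0.907, 1.372, 0.909]
ft_force: [-6.6, 2.8, 11.1]
gripper_width: 0.0256
```

Call:
apply_moves(
  steps=[
    [0.013, 0.0127, 0, 0, 0, 0],
    [0.0103, 0.0149, 0, 0, 0, 0],
    [0.0073, 0.0166, 0, 0, 0, 0],
    [0.004, 0.0177, 0, 0, 0, 0],
    [0.0006, 0.0181, 0, 0, 0, 0],
  ],
)

```text
time: 3.65
ee_pos: [0.6449, 0.0054, 0.1196]
tool_rot: [-0.908, 1.375, 0.907]
ft_force: [-7.4, -3.1, 9.8]
gripper_width: 0.0255
```

Call:
apply_moves(
  steps=[
    [-0.0029, 0.0179, 0.002, 0, 0, 0],
    [-0.0062, 0.017, 0, 0, 0, 0],
    [-0.0093, 0.0155, 0, 0, 0, 0],
    [-0.0121, 0.0135, 0, 0, 0, 0],
    [-0.0145, 0.0109, 0, 0, 0, 0],
  ],
)

```text
time: 4.15
ee_pos: [0.6004, 0.0808, 0.1197]
tool_rot: [-0.91, 1.372, 0.906]
ft_force: [1.0, -3.8, -1.3]
gripper_width: 0.0253
```

Call:
apply_moves(
  steps=[
    [-0.0163, 0.008, 0, 0, 0, 0],
    [-0.0175, 0.0048, 0, 0, 0, 0],
    [-0.0181, 0.0014, 0, 0, 0, 0],
    [-0.018, -0.0021, 0, 0, 0, 0],
    [-0.0173, -0.0055, 0, 0, 0, 0],
  ],
)

```text
time: 4.65
ee_pos: [0.5132, 0.0881, 0.1197]
tool_rot: [-0.91, 1.37, 0.907]
ft_force: [2.8, -1.2, -3.5]
gripper_width: 0.0252
```

Call:
apply_moves(
  steps=[
    [-0.0159, -0.0087, 0, 0, 0, 0],
    [-0.014, -0.0115, 0, 0, 0, 0],
    [-0.0115, -0.014, 0, 0, 0, 0],
    [-0.0087, -0.0159, 0, 0, 0, 0],
    [-0.0055, -0.0173, 0, 0, 0, 0],
  ],
)

```text
time: 5.15
ee_pos: [0.4569, 0.0207, 0.1197]
tool_rot: [-0.908, 1.371, 0.91]
ft_force: [3.3, 2.5, -4.8]
gripper_width: 0.0253
```

Call:
apply_moves(
  steps=[
    [-0.0021, -0.018, 0, 0, 0, 0],
    [0.0014, -0.0181, 0, 0, 0, 0],
    [0.0048, -0.0175, 0, 0, 0, 0],
    [0.008, -0.0163, 0, 0, 0, 0],
    [0.0109, -0.0145, 0, 0, 0, 0],
  ],
)

```text
time: 5.65
ee_pos: [0.4799, -0.0642, 0.1197]
tool_rot: [-0.906, 1.372, 0.91]
ft_force: [0.9, 5.1, -3.3]
gripper_width: 0.0256
```

Call:
apply_moves(
  steps=[
    [0.0135, -0.0121, 0, 0, 0, 0],
    [0.0155, -0.0093, 0, 0, 0, 0],
    [0.017, -0.0062, 0, 0, 0, 0],
    [0.0179, -0.0029, 0, 0, 0, 0],
    [0.0181, 0.0006, 0, 0, 0, 0],
  ],
)

```text
time: 6.15
ee_pos: [0.5615, -0.0941, 0.1196]
tool_rot: [-0.905, 1.375, 0.911]
ft_force: [-3.8, 4.5, 4.5]
gripper_width: 0.0255
```

Run:
```python
from h import *
from scipy.optimize import least_squares
s=get_state(); e=s["ee_pos"]; print(e,s["ft_force"],s["gripper_width"])
P=np.array([[.5255,-.0915],[.6106,-.0729],[.6449,.0054],[.6004,.0808],[.5132,.0881],[.4569,.0207],e[:2]])
r=least_squares(lambda c:np.hypot(*(P-c[:2]).T)-c[2],[.55,0,.095]); print(r.x,r.fun.round(4))
k=e[:2]-r.x[:2]; print("knob ang",np.arctan2(k[1],k[0]),"yaw est",np.arctan2(k[1],k[0])+np.pi/2)
c=snap("top","top2.png"); cv2.imwrite("pics/crop2.png",cv2.resize(c["img"][135:275,180:380][:,:,::-1],None,fx=4,fy=4,interpolation=cv2.INTER_CUBIC))
print(proj(c,[r.x[0],r.x[1],.111]))
```

```text
[ 0.56147891 -0.09410834  0.11962288] [-3.79697695  4.48143234  4.45842842] 0.025472231237090973
[5.49864252e-01 3.27441230e-04 9.51111190e-02] [-0.0001  0.      0.0001 -0.0001  0.      0.0001  0.    ]
knob ang -1.4484208429536454 yaw est 0.12237548384125119
[298.59708343 194.8713628 ]
```

View pics/crop2.png

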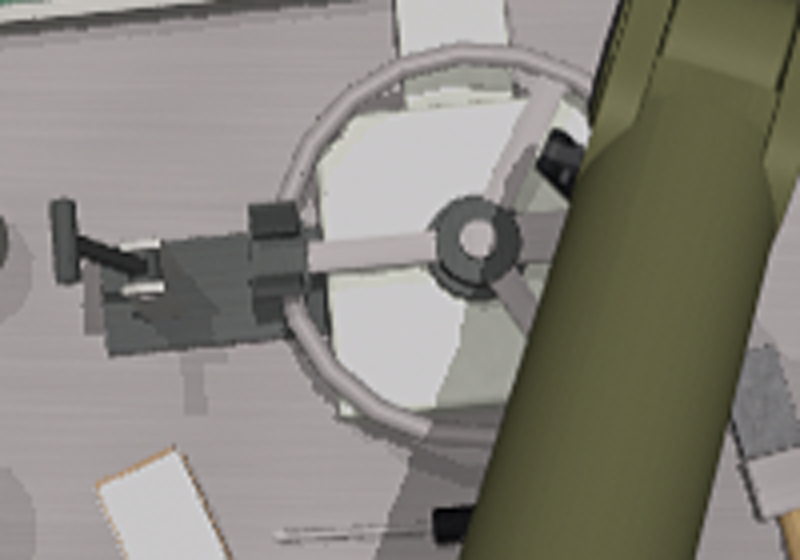

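The circle fits within 0.1 mm (axis 0.5499, 0.0003, radius 95.1). Wheel yaw is 0.122, matching the post yaw of 0.115–0.135. The crop shows the fork's two prongs at (274,220) and (276,298), straddling the line to the latch bar. Now I'll release and lift.

Call:
apply_moves(
  steps=[
    [0, 0, 0, 0, 0, 0],
    [0, 0, 0, 0, 0, 0],
    [0, 0, 0, 0, 0, 0],
    [0, 0, 0, 0, 0, 0],
    [0, 0, 0, 0, 0, 0],
  ],
  gripper=-1,
)

```text
time: 6.7
ee_pos: [0.562, -0.0938, 0.1197]
tool_rot: [-0.908, 1.372, 0.908]
ft_force: [-0.6, 0.6, 0.1]
gripper_width: 0.0852
```

Call:
apply_moves(
  steps=[
    [0, 0, 0.02, 0, 0, 0],
    [0, 0, 0.04, 0, 0, 0],
    [0, 0, 0.045, 0, 0, 0],
    [0, 0, 0.045, 0, 0, 0],
    [0, 0, 0.035, 0, 0, 0],
  ],
)

```text
time: 7.2
ee_pos: [0.5624, -0.0941, 0.3075]
tool_rot: [-0.909, 1.37, 0.907]
ft_force: [0.8, -0.2, -0.2]
gripper_width: 0.0854
```

Run:
```python
from h import *
s=get_state(); print(s["qpos"].round(3),s["ee_pos"],s["ft_force"])
```

```text
[-0.535  0.137  0.733  1.56  -0.093  1.477  1.371] [ 0.56237369 -0.09406253  0.3074834 ] [ 0.83755235 -0.23787361 -0.16274213]
```

Call:
apply_moves(
  steps=[
    [-0.0045, 0.0363, 0, 0, 0, -0.07],
    [-0.0045, 0.0363, 0, 0, 0, -0.07],
    [-0.0045, 0.0363, 0, 0, 0, -0.07],
    [-0.0045, 0.0363, 0, 0, 0, -0.07],
    [-0.0045, 0.0363, 0, 0, 0, -0.07],
  ],
  gripper=1,
)

```text
time: 7.7
ee_pos: [0.5392, 0.0891, 0.3046]
tool_rot: [-0.5, 1.511, 0.501]
ft_force: [0.9, -0.0, -0.7]
gripper_width: 0.0123
```

Call:
apply_moves(
  steps=[
    [-0.0045, 0.0363, 0, 0, 0, -0.07],
    [-0.0045, 0.0363, 0, 0, 0, -0.07],
    [-0.0045, 0.0363, 0, 0, 0, -0.07],
    [-0.0045, 0.0363, 0, 0, 0, -0.07],
    [-0.0045, 0.0363, 0, 0, 0, -0.07],
  ],
)

```text
time: 8.2
ee_pos: [0.5168, 0.2706, 0.3046]
tool_rot: [-0.09, 1.569, 0.09]
ft_force: [0.8, 0.2, 0.5]
gripper_width: 0.0001
```

Run:
```python
from h import *
s=get_state(); print(s["qpos"].round(3),s["ee_pos"],s["gripper_width"]); print(R.from_rotvec(s["tool_rot"]).as_matrix().round(3))
c=snap("scene","sc3.png"); cv2.imwrite("pics/sc3c.png",cv2.resize(c["img"][90:290,200:440][:,:,::-1],None,fx=3,fy=3))
```

```text
[-0.977  0.159  0.514  1.526 -0.078  1.477 -0.347] [0.51677099 0.27055376 0.30461651] 0.00014569874781416857
[[ 0.    -0.114  0.993]
 [ 0.     0.993  0.114]
 [-1.     0.     0.   ]]
```

View pics/sc3c.png

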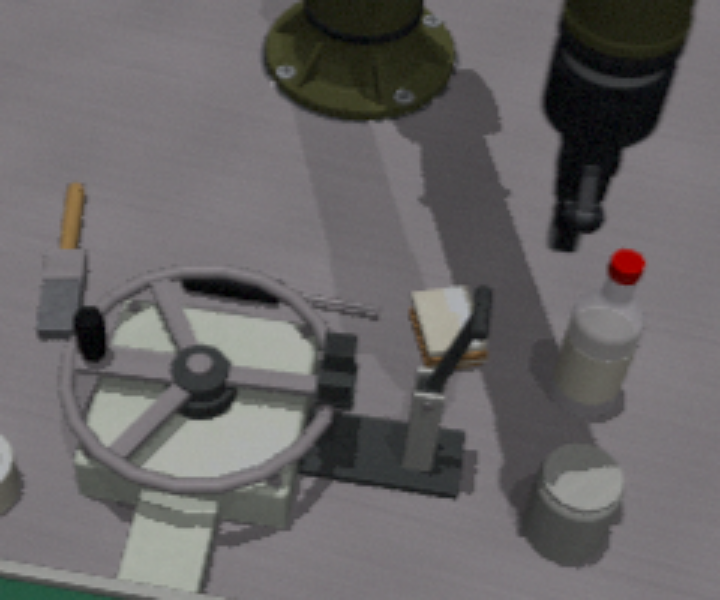

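The scene crop shows the closed fingers behind the T-bar (480,310) on its outer side, and the fork still facing the latch. I'll descend and push.

Call:
apply_moves(
  steps=[
    [0, 0, -0.04, 0, 0, 0],
    [0, 0, -0.04, 0, 0, 0],
    [0, 0, -0.015, 0, 0, 0],
    [0.0015, -0.012, 0, 0, 0, 0],
    [0.0015, -0.014, 0, 0, 0, 0],
  ],
)

```text
time: 8.75
ee_pos: [0.5211, 0.2426, 0.2108]
tool_rot: [-0.094, 1.567, 0.094]
ft_force: [0.4, -0.1, 0.5]
gripper_width: 0.0002
```

Call:
apply_moves(
  steps=[
    [0.0018, -0.015, 0, 0, 0, 0],
    [0.0018, -0.015, 0, 0, 0, 0],
    [0.0018, -0.015, 0, 0, 0, 0],
    [0.0018, -0.015, 0.001, 0, 0, 0],
    [0.0018, -0.015, 0.001, 0, 0, 0],
  ],
)

```text
time: 9.25
ee_pos: [0.5293, 0.1669, 0.2116]
tool_rot: [-0.093, 1.569, 0.093]
ft_force: [-0.5, 0.8, -0.7]
gripper_width: 0.0003
```

Run:
```python
from h import *
s=get_state(); print(s["ee_pos"],s["ft_force"])
c=snap("scene","sc4.png"); cv2.imwrite("pics/sc4c.png",cv2.resize(c["img"][90:290,200:440][:,:,::-1],None,fx=3,fy=3))
```

```text
[0.52928612 0.16686722 0.21155037] [-0.48551868  0.77876294 -0.69939479]
```

View pics/sc4c.png

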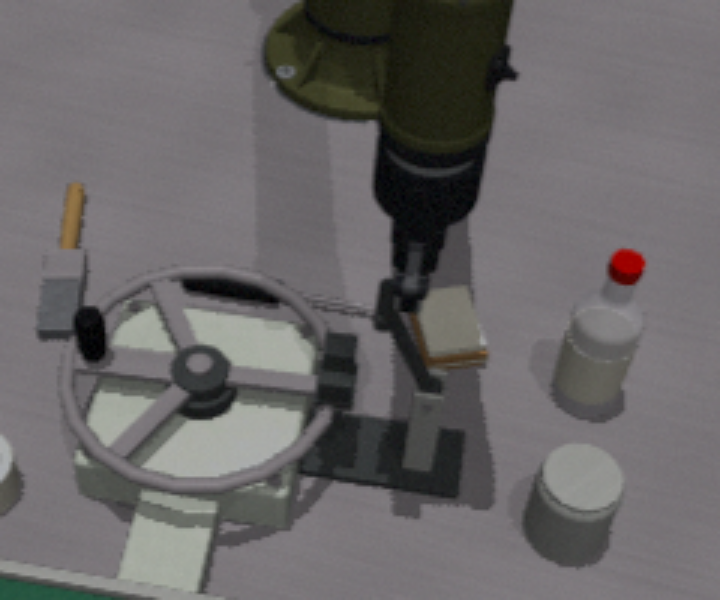

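The crop shows the bar past upright, leaning about 60° over the wheel, with the T at (388,305). Next I'll lift over the T and press down along its arc.

Call:
apply_moves(
  steps=[
    [0, 0.004, 0.036, 0, 0, 0],
    [0.003, -0.027, 0, 0, 0, 0],
    [0, -0.002, -0.02, 0, 0, 0],
    [0.001, -0.004, -0.012, 0, 0, 0],
    [0.001, -0.01, -0.009, 0, 0, 0],
  ],
)

```text
time: 9.8
ee_pos: [0.536, 0.1226, 0.21]
tool_rot: [-0.097, 1.567, 0.085]
ft_force: [-4.5, -16.4, 24.6]
gripper_width: 0.0001
```

Call:
apply_moves(
  steps=[
    [0.001, -0.01, -0.009, 0, 0, 0],
    [0.001, -0.009, -0.011, 0, 0, 0],
    [0.001, -0.008, -0.012, 0, 0, 0],
    [0.001, -0.006, -0.012, 0, 0, 0],
    [0.001, -0.006, -0.013, 0, 0, 0],
  ],
)

```text
time: 10.3
ee_pos: [0.5405, 0.0841, 0.15]
tool_rot: [-0.092, 1.567, 0.085]
ft_force: [-0.1, 0.5, 0.4]
gripper_width: 0.0001
```

Run:
```python
from h import *
s=get_state(); print(s["ee_pos"],s["ft_force"])
c=snap("scene","sc5.png"); cv2.imwrite("pics/sc5c.png",cv2.resize(c["img"][90:290,200:440][:,:,::-1],None,fx=3,fy=3))
```

```text
[0.54053483 0.08409537 0.14995495] [-0.08628441  0.50656897  0.38457793]
```

View pics/sc5c.png

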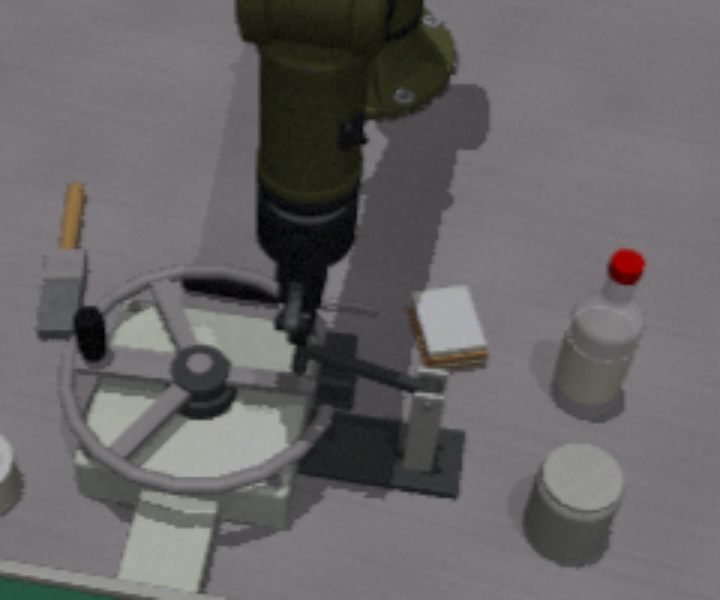

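The bar is about 15° above level, with the T under the fingertips at (303,355) and the bar between the prongs. I'll press the rest of the way.

Call:
apply_moves(
  steps=[
    [0, 0, -0.01, 0, 0, 0],
    [0, 0, -0.01, 0, 0, 0],
    [0, 0, -0.007, 0, 0, 0],
    [0, 0, -0.004, 0, 0, 0],
    [0, 0, -0.001, 0, 0, 0],
  ],
)

```text
time: 10.85
ee_pos: [0.5388, 0.0913, 0.1168]
tool_rot: [-0.094, 1.57, 0.095]
ft_force: [-0.5, 0.5, 1.2]
gripper_width: -0.0004
```

Call:
apply_moves(
  steps=[
    [0, 0, 0.006, 0, 0, 0],
    [0.001, -0.009, 0, 0, 0, 0],
    [0, 0, -0.004, 0, 0, 0],
    [0, 0, -0.003, 0, 0, 0],
    [0, 0, -0.002, 0, 0, 0],
  ],
)

```text
time: 11.35
ee_pos: [0.5409, 0.0805, 0.116]
tool_rot: [-0.093, 1.568, 0.093]
ft_force: [-5.4, -2.4, 19.9]
gripper_width: 0.0001
```

Call:
apply_moves(
  steps=[
    [0, 0, -0.002, 0, 0, 0],
    [0, 0, -0.002, 0, 0, 0],
    [0, 0, 0, 0, 0, 0],
  ],
)

```text
time: 11.65
ee_pos: [0.5412, 0.0805, 0.1153]
tool_rot: [-0.091, 1.568, 0.094]
ft_force: [-11.6, -3.7, 31.7]
gripper_width: -0.0001
```

There's a firm stop at 31.7 N and z about 0.1155, where the closed T-bar's top should be (0.117). I'll retreat and check.

Call:
apply_moves(
  steps=[
    [0, 0, 0.01, 0, 0, 0],
    [0, 0, 0.03, 0, 0, 0],
    [0, 0, 0.045, 0, 0, 0],
    [0, 0, 0.045, 0, 0, 0],
    [0, 0, 0.045, 0, 0, 0],
  ],
)

```text
time: 12.15
ee_pos: [0.5398, 0.0813, 0.2867]
tool_rot: [-0.093, 1.569, 0.094]
ft_force: [0.1, 0.2, 0.0]
gripper_width: -0.0002
```

Call:
apply_moves(
  steps=[
    [-0.01, -0.045, 0, 0, 0, 0],
    [-0.01, -0.045, 0, 0, 0, 0],
    [-0.01, -0.045, 0, 0, 0, 0],
    [-0.01, -0.045, 0, 0, 0, 0],
    [0, -0.04, 0, 0, 0, 0],
  ],
)

```text
time: 12.65
ee_pos: [0.4988, -0.1411, 0.2853]
tool_rot: [-0.091, 1.568, 0.094]
ft_force: [1.1, 0.9, -0.4]
gripper_width: 0.0001
```

Run:
```python
from h import *
s=get_state(); print(s["ee_pos"],s["ft_force"],s["time"])
a=snap("scene","sc6.png"); b=snap("top","top6.png")
z=lambda i:cv2.resize(i[:,:,::-1],(400,400),interpolation=cv2.INTER_CUBIC)
cv2.imwrite("pics/fin.png",np.hstack([z(a["img"][150:290,240:380]),z(b["img"][145:285,180:320])]))
h=np.array([.5256,.1988]); u=np.array([.122,-.9925])
for n,th in(("closed",0),("10deg",.17)):
  p=[*(h+.115*np.cos(th)*u),.11+.115*np.sin(th)]; q=proj(a,p); print(n,(q-[240,150])*400/140,(proj(b,p)-[180,145])*400/140+[400,0])
import pickle
t=pickle.load(open("top0.pkl","rb"))["img"]; d=cv2.absdiff(t,b["img"]).max(2)
for n,(u,v) in dict(roll=(368,153),tin=(162,191),bottle=(151,250),labels=(220,266),pot=(437,199),brush=(375,250),driver=(300,266)).items(): print(n,(d[v-18:v+18,u-18:u+18]>60).mean().round(3))
```

```text
[ 0.49878093 -0.1410615   0.28534083] [ 1.08432417  0.91634418 -0.3957183 ] 12.65
closed [169.06863791 177.92923609] [637.02113948 152.33154754]
10deg [171.47377755 165.1799385 ] [633.89308498 148.56836088]
roll 0.181
tin 0.0
bottle 0.0
labels 0.0
pot 0.674
brush 0.792
driver 0.0
```

View pics/fin.png

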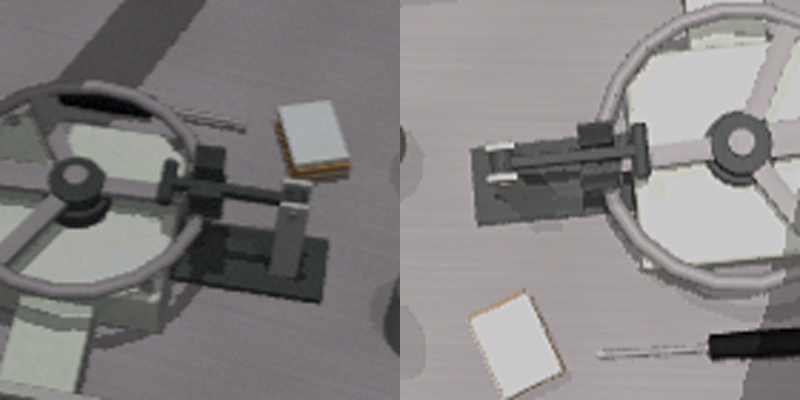

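The scene half shows the bar level in the fork, with the T at (169,181); the closed prediction was (169,178). In the top half it runs between the prongs to the T at (640,152), predicted (637,152). The robot is clear, so I'll compare the right-hand bystanders in the scene view and hand in.

Run:
```python
from h import *
a=cv2.imread("pics/scene0.png"); b=cv2.imread("pics/sc6.png"); d=cv2.absdiff(a,b).max(2)
for n,(u,v) in dict(roll=(191,248),pot=(153,193),brush=(221,180)).items(): print(n,(d[v-14:v+14,u-10:u+10]>60).mean().round(3))
print(hand_in())
```

```text
roll 0.0
pot 0.0
brush 0.012
the job is handed in; nothing more can be done
None
```

The handwheel has been turned anticlockwise through one whole turn plus about 0.4 rad, and the latch is down in the fork. I gripped the knob to turn it and stopped with the fork in line with the latch post. Then I let go, swung the latch bar over, pressed it home and lifted clear. The job is handed in at about 12.7 s on the robot's clock.

**Wheel:** the knob's path fitted a 95.1 mm circle to within 0.1 mm. The wheel stopped at a yaw of 0.122 rad, against 0.115–0.135 rad measured for the post and belt.

**Latch:** the final press met a firm stop at about 32 N, with the fingertips at a height of 115–116 mm against 117 mm expected for the closed cross-bar. The last pictures show the bar level between the prongs, within about 1–2 pixels of where it should be when closed.

**Mishap:** on the first press the fingertips ended about 7 mm towards the hinge and met almost no force, so I lifted, shifted back and pressed again.

**Bystanders:** picture comparisons showed no change in the tin, bottle, labels, driver, tape roll and pot, and only 1.2% of pixels changed at the brush. The arm or its shadow covered the roll, pot and brush from above, so those three were compared in the scene camera.

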